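Load the pin with micro plates

ROBOT

A 6-joint arm with a two-finger parallel gripper is mounted at the origin on the work surface. World frame = base frame: x ahead of the robot, y to its left, z up, the work surface at z = 0. Lengths are in m, angles in degrees, forces in N, time in s.
With the tool pointing down it reaches from about 0.35 to 0.875 m from the base axis. Payload 4.2 kg.
Tool frame: the origin (TCP) lies at the very end of the fingers, on their centre line; the grasp point (between the pads) lies 19 mm behind it (r.grip_point_offset is the distance from the TCP to the grasp point, in m); z points along the fingers, y is the line along which they close (so a half turn about z gives the same grasp; the last joint's range is limited). The gripper opens to 87 mm and grips with 3 to 60 N. Pads are 19 mm wide; open, the fingers measure 117 mm over their backs; the gripper's body (75 mm by 190 mm) begins 51 mm behind the grasp point.
Start: joints at [-53.652, 22.042, 0.453, 0, -68.411, -14.817], TCP at [0.229, -0.581, 0.223] pointing down, gripper open.
Joint ranges: [-179.83, 179.83], [-69.29, 118.12], [-61.27, 80.66], [-181.25, 117.63], [-171.15, -9.14], [-177.46, 177.46]. Speed limits (degrees/s): [159.86, 159.86, 180, 180, 180, 180].

INTERFACE

Orientations are given as a 3x3 rotation matrix whose columns are the frame's x, y, z axes.
In Python, from station import r, cams gives the robot as it stands. The module is installed in compiled form; this text tells all that it offers.
- The arm moves only by the shell command python3 -m handwheel 'ROWS'. ROWS is JSON, a list that holds one entry, the list of rows, each a list of 7 numbers: the turn, a rotation vector about the tool's x, y, z in units of 6 degrees (1.0 is 6 degrees), then the shift along the tool's x, y, z in m, then the finger opening in m, from 0 to 0.087. In form: [[[ax, ay, az, x, y, z, jaw], ...]]. A call has 1 to 12 rows; each row shifts and turns the commanded pose from where the row before left it, along the tool's axes as they then stand; what a row does not reach is not made up. A row lasts 1/10 s, in which the tool goes at most 50 mm and 8.59 degrees, less where a joint would pass 70% of its speed; a pose out of reach is approached as far as the arm can. A call with a gripper value outside its range is refused whole. The fingers move at their own pace and stop on an object; the grip force is fixed at half the most. Time passes only in rows, so rows that do not move let the fingers close. It gives the time, the measured TCP pose, the force, the opening and the grip force at its end, in the units of the state.
- r.sense(): the state, without advancing time (a new reading comes with each control period).
- cams.capture(name): name is "scene" or "side" or "wrist"; returns the picture (400x640x3 uint8, red, green, blue); there is no depth.
- cams.get_calibration(name): a dict with "camera_matrix" (3x3 intrinsics, pixels), "rvec" (rotation vector, rad) and "tvec" (3), from world to camera coordinates, as OpenCV has them; the wrist camera has in their place "T_tool_cam" (4x4, takes a point from camera to tool coordinates, whose origin is the TCP and whose axes are the flange's). Camera axes: x right, y down, z forward; pixel columns grow to the right and rows downward; lengths in m; the calibration is good to about 2 mm. A picture is of the moment at which its call begins: read the wrist's pose just before it. get_calibration takes no time and is no camera call.
- r.finish_job(): hands the job in; it is judged then, once.
The state is a dict: "time_s": time; "joints": joint angles; "joint_velocities": joint speeds; "effort": joint torques, N m; "tcp_pos": TCP position; "ee_rot": TCP orientation; "wrist_force": force on the tool from outside, world axes, zero at the start; "moment": the same for the moment, N m; "gripper_width": opening from 0.0 (shut) to 1.0 (fully open); "gripper_force": force on a finger pad.
Only numpy, scipy, OpenCV 4.12 (cv2) and the standard library are available. Lean on these libraries where they do the work, as an engineer would, in place of code of your own. Each camera call takes 0.05 s, during which the arm holds its last target. There are 200 camera calls.

TASK

Load the pin with the green base for the next set of grip work: slide on the red plate first, then the blue, then the yellow, and close the stack with the black collar, so that all four lie flat on one another and are let go. Leave the black pin empty and the white plate, the massage ball, the bottle and the dumbbell where they are.

Things in the scene. Friction and masses are not known exactly. Their poses are not given: they have to be found in the camera images.
- plate_red: Red weight plate, the largest disc (about 0.3 kg), outside diameter 68 mm, 14 mm thick, with a 28 mm bore right through it; lies flat. Origin: centre of its underside, z axis up along the bore. Being round, it can be gripped across its outside in any direction.
- plate_blue: Blue weight plate (about 0.2 kg), outside diameter 60 mm, 14 mm thick, with a 28 mm bore right through it; lies flat. Origin: centre of its underside, z axis up along the bore. Being round, it can be gripped across its outside in any direction.
- plate_yellow: Yellow weight plate (about 0.15 kg), outside diameter 52 mm, 14 mm thick, with a 28 mm bore right through it; lies flat. Origin: centre of its underside, z axis up along the bore. Being round, it can be gripped across its outside in any direction.
- collar: Black spinlock collar, the smallest disc (about 0.1 kg), outside diameter 44 mm, 16 mm thick, with a 28 mm bore right through it; lies flat. Origin: centre of its underside, z axis up along the bore. Being round, it can be gripped across its outside in any direction.
- pin_green: Loading pin fixed to the bench: a round green base, 90 mm in diameter and 8 mm thick, with an upright bare steel pin of 20 mm diameter in its middle that ends 64 mm above the bench (the top 10 mm taper to 8 mm diameter). Origin: centre of the base's underside, on the pin's axis, at bench height; z axis up. The four discs go on this one; each has 4 mm of play round the pin. Stacked in order their undersides are 8, 22, 36 and 50 mm above the bench.
- pin_black: Loading pin fixed to the bench: a round black base, 90 mm in diameter and 8 mm thick, with an upright bare steel pin of 20 mm diameter in its middle that ends 64 mm above the bench (the top 10 mm taper to 8 mm diameter). Origin: centre of the base's underside, on the pin's axis, at bench height; z axis up. Not used: must stay empty.
- plate_white: White weight plate, not used (about 0.2 kg), outside diameter 60 mm, 14 mm thick, with a 28 mm bore right through it; lies flat. Origin: centre of its underside, z axis up along the bore. Being round, it can be gripped across its outside in any direction.
- ball: Purple silicone massage ball, 60 mm in diameter, on a small black foot, 66 mm high in all, standing loose on the bench. Not used. Origin: centre of the foot's underside, z up.
- bottle: Stainless bottle with a black cap, 66 mm in diameter and 185 mm high, standing upright at one side. Not used. Origin: centre of its underside, z up.
- dumbbell: Black hex dumbbell lying on the bench beyond the other things, 170 mm long along its y axis, 72 mm wide, 62 mm high. Not used. Origin: under its middle, at bench height, z up.
Things that resemble listed ones, but are neither listed nor needed, are in the scene too. Several things look just like the plate_yellow: the one meant starts farthest to the robot's right.

How it is judged:
By the outcome, as a careful person would: the job done as asked, in the order asked, and still so for the second after the job is handed in, with the robot touching nothing.
It also fails if it takes over 112 s, if anything falls off the work surface, if the arm or the gripper's body presses on something with over 40 N, if the wrist force passes 120 N, or if a joint passes its speed limit or range.

## Working session

There is one attempt and no reset: what is moved stays moved. The work goes in short steps, Python scripts to look and compute and a shell command to move; the robot and the scene stay as the last step left them, time stands still between calls to the robot, and variables do not carry over. Pictures are saved under pics/ and viewed, at most 14 in all, crops included, and the job is handed in when it is done.

```bash
mkdir -p pics; python3 - <<'E'
from station import r,cams
import cv2,numpy as np
s=r.sense();print(s['time_s'],s['tcp_pos'],np.round(s['ee_rot'],3).tolist(),s['gripper_width'],r.grip_point_offset)
for n in ['scene','side','wrist']:
    cv2.imwrite(f'pics/{n}0.png',cams.capture(n)[:,:,::-1])
    c=cams.get_calibration(n);print(n,{k:np.round(v,4).tolist() for k,v in c.items() if k!='dist'})
E
```

```text
0.0 [ 0.22918391 -0.580814    0.22144318] [[-0.93, -0.367, -0.001], [-0.367, 0.93, 0.002], [0.0, 0.002, -1.0]] 0.9956342543738664 0.0187
scene {'camera_matrix': [[424.9329, 0.0, 311.6864], [0.0, 424.9329, 198.8097], [0.0, 0.0, 1.0]], 'rvec': [2.0361, 1.3342, -0.5606], 'tvec': [-0.211, -0.3404, 1.3641]}
side {'camera_matrix': [[456.0325, 0.0, 326.8752], [0.0, 456.0325, 197.435], [0.0, 0.0, 1.0]], 'rvec': [0.5184, -2.6924, 1.2045], 'tvec': [0.5286, 0.1924, 1.1698]}
wrist {'camera_matrix': [[283.8761, 0.0, 323.7209], [0.0, 283.8761, 203.4278], [0.0, 0.0, 1.0]], 'T_tool_cam': [[0.0009, -0.9538, -0.3004, 0.0827], [1.0, 0.0011, -0.0005, -0.0004], [0.0009, -0.3004, 0.9538, -0.1625], [0.0, 0.0, 0.0, 1.0]]}
```

View pics/scene0.png

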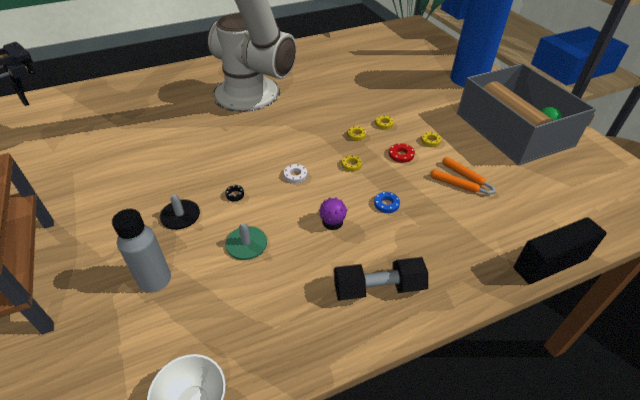

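View pics/side0.png

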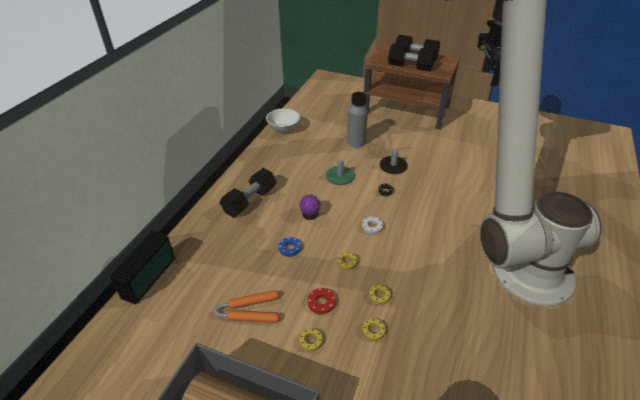

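The scene and side pictures show the red plate at (402,153)/(322,301), the blue at (387,202)/(290,247), the collar at (235,193)/(386,190), the green base at (246,243)/(340,176), and four yellows. I'll turn these pixels into positions next.

```bash
cat > h.py <<'E'
from station import r,cams
import cv2,numpy as np
def cam(n,s=None):
    c=cams.get_calibration(n);K=np.array(c['camera_matrix'])
    if n=='wrist':
        T=np.array(c['T_tool_cam']);R=np.array(s['ee_rot']);Rc=R@T[:3,:3];o=R@T[:3,3]+s['tcp_pos'];return K,Rc,o
    R=cv2.Rodrigues(np.array(c['rvec'],float))[0];return K,R.T,-R.T@np.array(c['tvec']).ravel()
def px2w(n,uv,z,s=None):
    K,Rc,o=cam(n,s);d=Rc@np.linalg.inv(K)@np.array([uv[0],uv[1],1.]);return (o+d*(z-o[2])/d[2])
def blobs(img,lo,hi,minA=30):
    m=cv2.inRange(cv2.cvtColor(img,cv2.COLOR_RGB2HSV),np.array(lo),np.array(hi));m=cv2.morphologyEx(m,cv2.MORPH_CLOSE,np.ones((3,3)))
    cs=[c for c in cv2.findContours(m,cv2.RETR_EXTERNAL,cv2.CHAIN_APPROX_NONE)[0] if cv2.contourArea(c)>minA]
    return [(cv2.fitEllipse(cv2.convexHull(c)),cv2.contourArea(c)) for c in cs if len(cv2.convexHull(c))>5]
E
python3 - <<'E'
from h import *
P={'red':((402,153),(322,301),.01),'blue':((387,202),(290,247),.01),'collar':((235,193),(386,190),.01),'white':((295,174),(372,225),.01),
'green':((246,243),(340,176),.004),'black':((180,215),(393,165),.004),'ball':((333,223),(310,214),.005),
'y1':((352,163),(347,261),.01),'y2':((357,133),(380,294),.01),'y3':((385,122),(374,329),.01),'y4':((431,139),(311,340),.01)}
for k,(a,b,z) in P.items(): print(k,px2w('scene',a,z)[:2].round(3),px2w('side',b,z)[:2].round(3))
E
```

```text
red [0.474 0.286] [0.466 0.29 ]
blue [0.616 0.157] [0.61  0.162]
collar [ 0.442 -0.162] [ 0.437 -0.158]
white [ 0.437 -0.004] [0.432 0.001]
green [ 0.596 -0.183] [ 0.593 -0.176]
black [ 0.455 -0.298] [ 0.452 -0.295]
ball [0.621 0.015] [0.613 0.021]
y1 [0.457 0.146] [0.453 0.151]
y2 [0.348 0.218] [0.344 0.218]
y3 [0.333 0.317] [0.329 0.316]
y4 [0.455 0.391] [0.45  0.394]
```

View pics/wrist0.png

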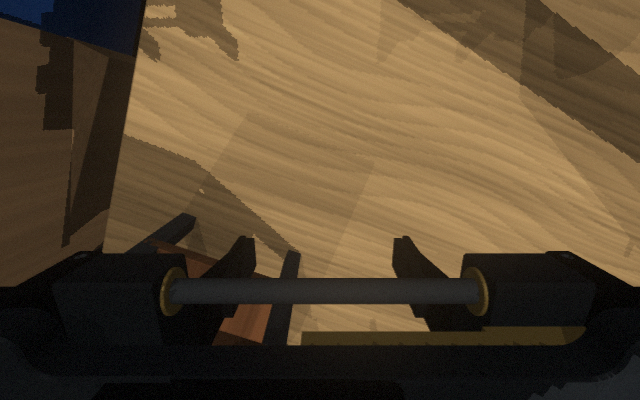

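The side cameras agree to within 8 mm. The robot's right is -y, so the yellow plate meant is y1, at (0.455, 0.148). I'll square up the tool and go above the red plate.

```bash
python3 -m handwheel '[[[0,0,1.2,0,0,0,0.087],[0,0,1.2,0,0,0,0.087],[0,0,1.19,0,0,0,0.087],[0,0,0,-0.0115,0.0414,0,0.087],[0,0,0,-0.0115,0.0414,0,0.087],[0,0,0,-0.0115,0.0414,0,0.087],[0,0,0,-0.0115,0.0414,0,0.087],[0,0,0,-0.0115,0.0414,0,0.087],[0,0,0,-0.0115,0.0414,0,0.087],[0,0,0,-0.0115,0.0414,0,0.087],[0,0,0,-0.0115,0.0414,0,0.087],[0,0,0,-0.0115,0.0414,0,0.087]]]'
python3 -m handwheel '[[[0,0,0,-0.0115,0.0414,0,0.087],[0,0,0,-0.0115,0.0414,0,0.087],[0,0,0,-0.0115,0.0414,0,0.087],[0,0,0,-0.0115,0.0414,0,0.087],[0,0,0,-0.0115,0.0414,0,0.087],[0,0,0,-0.0115,0.0414,0,0.087],[0,0,0,-0.0115,0.0414,0,0.087],[0,0,0,-0.0115,0.0414,0,0.087],[0,0,0,-0.0115,0.0414,0,0.087],[0,0,0,-0.0115,0.0414,0,0.087],[0,0,0,-0.0115,0.0414,0.02,0.087],[0,0,0,-0.0115,0.0414,0.02,0.087]]]'
python3 -m handwheel '[[[0,0,0,0,0,0.03,0.087],[0,0,0,0,0,0.02,0.087],[0,0,0,0,0,0,0.087],[0,0,0,0,0,0,0.087]]]'
python3 - <<'E'
from h import *
s=r.sense();im=cams.capture('wrist');cv2.imwrite('pics/w1.png',im[:,:,::-1])
print(np.round(s['tcp_pos'],4),np.round(s['ee_rot'],4).tolist(),s['wrist_force'])
for lo,hi in (((0,150,60),(8,255,255)),((172,150,60),(180,255,255))):
  for e,a in blobs(im,lo,hi,200): print(np.round(e[0],1),np.round(e[1],1),a,px2w('wrist',e[0],.012,s).round(4))
E
```

```text
time_s: 1.35
tcp_pos: [0.3329, -0.2071, 0.2226]
ee_rot: [[-1.0, 0.001, 0.0], [0.001, 1.0, 0.0], [-0.0, 0.0, -1.0]]
wrist_force: [1.1, 0.5, 0.1]
gripper_width: 1.002
gripper_force: 0.0
time_s: 2.55
tcp_pos: [0.4714, 0.29, 0.1824]
ee_rot: [[-1.0, -0.0, 0.001], [-0.0, 1.0, 0.001], [-0.001, 0.001, -1.0]]
wrist_force: [1.1, -0.4, 0.1]
gripper_width: 0.994
gripper_force: 0.0
time_s: 2.95
tcp_pos: [0.4713, 0.288, 0.1328]
ee_rot: [[-1.0, -0.0, 0.0], [-0.0, 1.0, -0.001], [-0.0, -0.001, -1.0]]
wrist_force: [0.5, -0.2, 0.5]
gripper_width: 0.998
gripper_force: 0.0
[0.4713 0.288  0.1328] [[-1.0, -0.0002, 0.0002], [-0.0002, 1.0, -0.0006], [-0.0002, -0.0006, -1.0]] [ 0.52075576 -0.20961735  0.54776614]
[322.3 194.9] [64.1 64.9] 3179.5 [0.4688 0.2861 0.012 ]
```

View pics/w1.png

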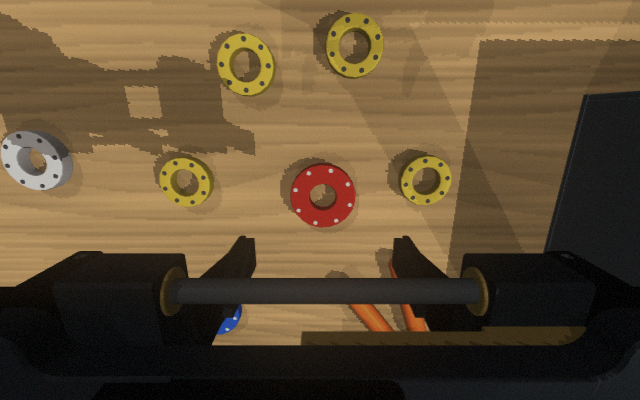

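The red plate is centred at (322,195). I'll descend, grip and lift.

```bash
python3 -m handwheel '[[[0,0,0,0.0025,-0.002,0.035,0.087],[0,0,0,0,0,0.035,0.087],[0,0,0,0,0,0.03,0.087],[0,0,0,0,0,0.02,0.087],[0,0,0,0,0,0.01,0.087],[0,0,0,0,0,0,0.087],[0,0,0,0,0,0,0.05],[0,0,0,0,0,0,0.05],[0,0,0,0,0,0,0.05],[0,0,0,0,0,0,0.05],[0,0,0,0,0,0,0.05]]]'
python3 -m handwheel '[[[0,0,0,0,0,0,0.05],[0,0,0,0,0,-0.02,0.05],[0,0,0,0,0,-0.04,0.05],[0,0,0,0,0,-0.04,0.05],[0,0,0,0,0,-0.02,0.05],[0,0,0,0,0,0,0.05]]]'
```

```text
time_s: 4.1
tcp_pos: [0.4691, 0.2866, 0.0037]
ee_rot: [[-1.0, -0.0, 0.002], [-0.0, 1.0, 0.001], [-0.002, 0.001, -1.0]]
wrist_force: [-1.2, -0.4, 5.9]
gripper_width: 0.773
gripper_force: 30.0
time_s: 4.7
tcp_pos: [0.4698, 0.2873, 0.1255]
ee_rot: [[-1.0, 0.0, 0.005], [0.0, 1.0, 0.005], [-0.005, 0.005, -1.0]]
wrist_force: [-0.4, 0.4, -1.9]
gripper_width: 0.773
gripper_force: 30.0
```

```bash
python3 -m handwheel '[[[0,0,0,-0.0175,-0.039,0,0.05],[0,0,0,-0.0175,-0.039,0,0.05],[0,0,0,-0.0175,-0.039,0,0.05],[0,0,0,-0.0175,-0.039,0,0.05],[0,0,0,-0.0175,-0.039,0,0.05],[0,0,0,-0.0175,-0.039,0,0.05],[0,0,0,-0.0175,-0.039,0,0.05],[0,0,0,-0.0175,-0.039,0,0.05],[0,0,0,-0.0175,-0.039,0,0.05],[0,0,0,-0.0175,-0.039,0,0.05],[0,0,0,-0.0175,-0.039,0,0.05],[0,0,0,-0.0175,-0.038,0,0.05]]]'
python3 -m handwheel '[[[0,0,0,0,0,0,0.05],[0,0,0,0,0,0,0.05],[0,0,0,0,0,0,0.05]]]'
python3 - <<'E'
from h import *
s=r.sense();im=cams.capture('wrist');cv2.imwrite('pics/w2.png',im[:,:,::-1])
print(np.round(s['tcp_pos'],4),np.round(s['ee_rot'],4).tolist(),s['wrist_force'])
for e,a in blobs(im,(60,80,30),(95,255,255),500): print(np.round(e[0],1),np.round(e[1],1),a,px2w('wrist',e[0],.008,s).round(4))
E
```

```text
time_s: 5.9
tcp_pos: [0.6774, -0.1824, 0.1192]
ee_rot: [[-1.0, 0.001, -0.005], [0.001, 1.0, 0.001], [0.005, 0.001, -1.0]]
wrist_force: [1.1, 0.2, -1.9]
gripper_width: 0.775
gripper_force: 30.0
time_s: 6.2
tcp_pos: [0.6772, -0.1802, 0.1205]
ee_rot: [[-1.0, 0.0, -0.004], [-0.0, 1.0, 0.001], [0.004, 0.001, -1.0]]
wrist_force: [-0.2, -0.1, -3.1]
gripper_width: 0.774
gripper_force: 30.0
[ 0.6772 -0.1802  0.1205] [[-1.0, 0.0, -0.0036], [-0.0, 1.0, 0.0009], [0.0036, 0.0009, -1.0]] [-0.23477528 -0.07186872 -3.10237357]
[321.5 113.4] [94.9 99.5] 7046.5 [ 0.5938 -0.1827  0.008 ]
```

View pics/w2.png

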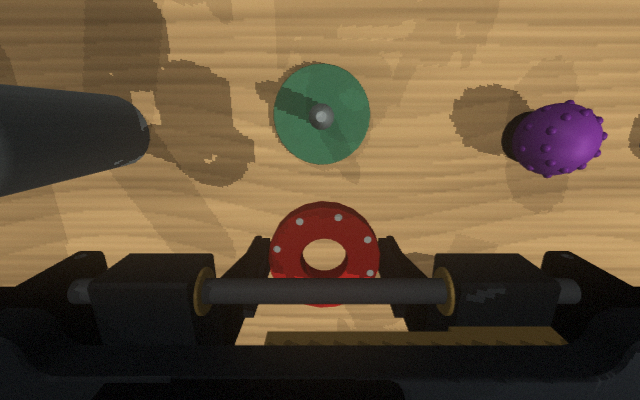

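The green base is centred at (321.5,113), the pin tip at (322,116), and the held red bore at about (324,254).

```bash
python3 - <<'E'
from h import *
s=r.sense();im=cv2.imread('pics/w2.png')[:,:,::-1].copy()
print('tip',px2w('wrist',(322,116),.064,s).round(4),'base',px2w('wrist',(321.5,113.4),.008,s).round(4))
K,Rc,o=cam('wrist',s)
def proj(p): q=Rc.T@(np.array(p)-o);q=K@q;return (q[:2]/q[2]).round(1)
t=np.array(s['tcp_pos'])
for dx in (-.003,0,.003): print(dx,proj(t+[dx,0,.011]),proj(t+[dx+.034,0,.011]),proj(t+[dx-.034,0,.011]),proj(t+[dx-.014,0,.011]))
for lo,hi in (((0,120,40),(8,255,255)),((172,120,40),(180,255,255))):
  m=cv2.inRange(cv2.cvtColor(im,cv2.COLOR_RGB2HSV),lo,hi);ys,xs=np.nonzero(m);
  if len(ys):print(ys.min(),ys.max(),[ (y,np.nonzero(m[y,290:360])[0].tolist()[::12]) for y in ()])
  col=np.nonzero(m[:,324])[0];print(col.tolist())
E
```

```text
tip [ 0.5963 -0.1816  0.064 ] base [ 0.5942 -0.1824  0.008 ]
-0.003 [324.3 254.5] [324.1 303.2] [324.4 199.6] [324.3 232.8]
0 [324.2 259.1] [324.1 307.3] [324.4 204.8] [324.3 237.5]
0.003 [324.2 263.6] [324.1 311.2] [324.4 209.8] [324.3 242.2]
201 307 []
[202, 203, 204, 205, 206, 207, 208, 209, 210, 211, 212, 213, 214, 215, 216, 217, 218, 219, 220, 221, 222, 223, 224, 225, 226, 227, 228, 229, 230, 231, 232, 233, 234, 235, 236, 237, 238, 271, 272, 273, 274, 275, 276, 277, 304, 305, 306]
[]
```

```bash
python3 -m handwheel '[[[0,0,0,0.041,-0.001,0,0.05],[0,0,0,0.041,-0.001,0,0.05],[0,0,0,0,0,0,0.05],[0,0,0,0,0,0.03,0.05],[0,0,0,0,0,0.02,0.05],[0,0,0,0,0,0.01,0.05],[0,0,0,0,0,0.01,0.05],[0,0,0,0,0,0,0.05]]]'
python3 -m handwheel '[[[0,0,0,0,0,0.015,0.05],[0,0,0,0,0,0.015,0.05],[0,0,0,0,0,0.007,0.05],[0,0,0,0,0,0,0.05],[0,0,0,0,0,0,0.05]]]'
```

```text
time_s: 7.05
tcp_pos: [0.596, -0.1824, 0.0516]
ee_rot: [[-1.0, -0.001, -0.002], [-0.001, 1.0, 0.0], [0.002, 0.0, -1.0]]
wrist_force: [-0.7, 1.0, -2.2]
gripper_width: 0.779
gripper_force: 30.0
time_s: 7.55
tcp_pos: [0.5973, -0.1831, 0.0164]
ee_rot: [[-1.0, -0.0, 0.002], [-0.0, 1.0, -0.0], [-0.002, -0.0, -1.0]]
wrist_force: [0.5, -0.5, -1.2]
gripper_width: 0.771
gripper_force: 30.0
```

```bash
python3 -m handwheel '[[[0,0,0,0,0,0.002,0.05],[0,0,0,0,0,0.001,0.05],[0,0,0,0,0,0,0.05],[0,0,0,0,0,0,0.05]]]'
```

```text
time_s: 7.95
tcp_pos: [0.5965, -0.183, 0.0128]
ee_rot: [[-1.0, 0.0, 0.0], [0.0, 1.0, -0.0], [-0.0, -0.0, -1.0]]
wrist_force: [-0.2, -0.3, -2.1]
gripper_width: 0.774
gripper_force: 30.0
```

```bash
python3 -m handwheel '[[[0,0,0,0,0,0,0.087],[0,0,0,0,0,0,0.087],[0,0,0,0,0,0,0.087],[0,0,0,0,0,0,0.087],[0,0,0,0,0,-0.02,0.087],[0,0,0,0,0,-0.035,0.087],[0,0,0,0,0,-0.04,0.087],[0,0,0,0,0,-0.035,0.087],[0,0,0,0,0,0,0.087]]]'
python3 -m handwheel '[[[0,0,0,-0.002,0.043,0,0.087],[0,0,0,-0.002,0.043,0,0.087],[0,0,0,-0.002,0.043,0,0.087],[0,0,0,-0.002,0.043,0,0.087],[0,0,0,-0.002,0.043,0,0.087],[0,0,0,-0.002,0.043,0,0.087],[0,0,0,-0.002,0.043,0,0.087],[0,0,0,-0.002,0.042,0,0.087],[0,0,0,0,0,0,0.087],[0,0,0,0,0,0,0.087],[0,0,0,0,0,0,0.087]]]'
python3 - <<'E'
from h import *
s=r.sense();im=cams.capture('wrist');cv2.imwrite('pics/w3.png',im[:,:,::-1])
print(np.round(s['tcp_pos'],4))
for e,a in blobs(im,(105,130,40),(130,255,255),500): print(np.round(e[0],1),np.round(e[1],1),a,px2w('wrist',e[0],.012,s).round(4))
a=cams.capture('scene')[190:290,170:320];b=cams.capture('side')[130:230,265:415]
cv2.imwrite('pics/p1.png',cv2.resize(np.vstack([a,b])[:,:,::-1],None,fx=3,fy=3,interpolation=2))
E
```

```text
time_s: 8.85
tcp_pos: [0.6001, -0.1837, 0.1492]
ee_rot: [[-1.0, -0.001, 0.012], [-0.001, 1.0, -0.002], [-0.012, -0.002, -1.0]]
wrist_force: [1.1, -0.7, 0.0]
gripper_width: 0.999
gripper_force: 0.0
time_s: 9.95
tcp_pos: [0.6121, 0.1591, 0.1421]
ee_rot: [[-1.0, 0.001, -0.001], [0.001, 1.0, -0.0], [0.001, -0.0, -1.0]]
wrist_force: [0.0, 0.8, 0.2]
gripper_width: 1.002
gripper_force: 0.0
[0.6121 0.1591 0.1421]
[322.2 196.7] [52.5 54.3] 2176.5 [0.6141 0.157  0.012 ]
```

View pics/p1.png

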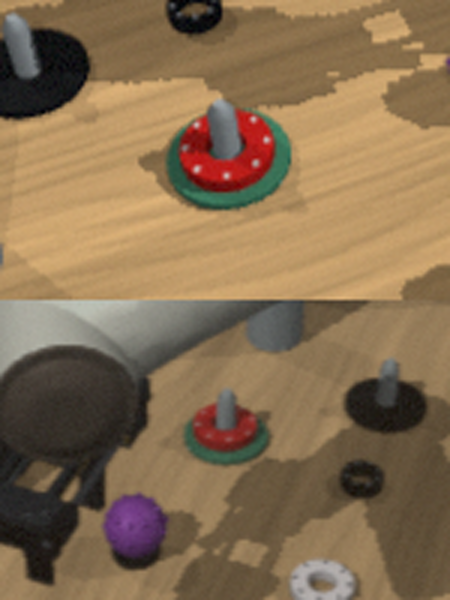

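The red plate lies flat on the green base, with the pin through it (crop at about (228,150)). Now I'll grip the blue one.

```bash
python3 -m handwheel '[[[0,0,0,-0.002,-0.002,0.04,0.087],[0,0,0,0,0,0.035,0.087],[0,0,0,0,0,0.03,0.087],[0,0,0,0,0,0.02,0.087],[0,0,0,0,0,0.01,0.087],[0,0,0,0,0,0.003,0.087],[0,0,0,0,0,0,0.045],[0,0,0,0,0,0,0.045],[0,0,0,0,0,0,0.045],[0,0,0,0,0,0,0.045],[0,0,0,0,0,0,0.045],[0,0,0,0,0,0,0.045]]]'
python3 -m handwheel '[[[0,0,0,0,0,0,0.045],[0,0,0,0,0,-0.02,0.045],[0,0,0,0,0,-0.04,0.045],[0,0,0,0,0,-0.04,0.045],[0,0,0,0,0,-0.035,0.045],[0,0,0,0,0,0,0.045]]]'
```

```text
time_s: 11.3
tcp_pos: [0.6149, 0.1582, 0.0055]
ee_rot: [[-1.0, -0.0, 0.001], [-0.0, 1.0, 0.0], [-0.001, 0.0, -1.0]]
wrist_force: [-1.3, -1.2, 4.7]
gripper_width: 0.682
gripper_force: 30.0
time_s: 11.9
tcp_pos: [0.6175, 0.1592, 0.1451]
ee_rot: [[-1.0, -0.001, 0.01], [-0.001, 1.0, 0.004], [-0.01, 0.004, -1.0]]
wrist_force: [0.4, 0.5, -0.8]
gripper_width: 0.681
gripper_force: 30.0
```

```bash
python3 -m handwheel '[[[0,0,0,0.0022,-0.0425,0,0.045],[0,0,0,0.0022,-0.0425,0,0.045],[0,0,0,0.0022,-0.0425,0,0.045],[0,0,0,0.0022,-0.0425,0,0.045],[0,0,0,0.0022,-0.0425,0,0.045],[0,0,0,0.0022,-0.0425,0,0.045],[0,0,0,0.0022,-0.0425,0,0.045],[0,0,0,0.0022,-0.0425,0,0.045],[0,0,0,0,0,0.02,0.045],[0,0,0,0,0,0.01,0.045],[0,0,0,0,0,0,0.045],[0,0,0,0,0,0,0.045]]]'
python3 - <<'E'
from h import *
im=cams.capture('wrist');s=r.sense();cv2.imwrite('pics/w4.png',im[150:350,200:450,::-1]);print(s['tcp_pos'],s['ee_rot'])
E
```

```text
time_s: 13.1
tcp_pos: [0.5968, -0.1812, 0.109]
ee_rot: [[-1.0, -0.001, -0.001], [-0.001, 1.0, -0.0], [0.001, -0.0, -1.0]]
wrist_force: [-0.1, -0.0, -0.8]
gripper_width: 0.683
gripper_force: 30.0
[ 0.59731677 -0.18108971  0.10969453] [[-9.99998695e-01 -1.60188349e-03  2.10188160e-04]
 [-1.60192557e-03  9.99998697e-01 -2.00211450e-04]
 [-2.09867170e-04 -2.00547895e-04 -9.99999958e-01]]
```

View pics/w4.png

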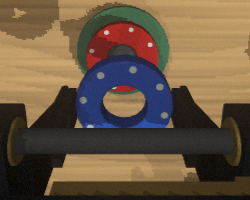

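Pin tip at (321,197) and held blue bore at about (324,255), so the blue plate is within 2 mm. I'll nudge and lower it.

```bash
python3 -m handwheel '[[[0,0,0,0.001,-0.001,0.02,0.045],[0,0,0,0,0,0.02,0.045],[0,0,0,0,0,0.01,0.045],[0,0,0,0,0,0,0.045],[0,0,0,0,0,0.01,0.045],[0,0,0,0,0,0.01,0.045],[0,0,0,0,0,0.008,0.045],[0,0,0,0,0,0,0.045],[0,0,0,0,0,0,0.045],[0,0,0,0,0,0,0.045]]]'
```

```text
time_s: 14.15
tcp_pos: [0.5963, -0.1831, 0.032]
ee_rot: [[-1.0, 0.0, 0.001], [0.0, 1.0, -0.0], [-0.001, -0.0, -1.0]]
wrist_force: [-0.5, -0.3, -1.3]
gripper_width: 0.683
gripper_force: 30.0
```

```bash
python3 -m handwheel '[[[0,0,0,0,0,0.003,0.045],[0,0,0,0,0,0,0.045],[0,0,0,0,0,0,0.045],[0,0,0,0,0,0,0.087],[0,0,0,0,0,0,0.087],[0,0,0,0,0,0,0.087],[0,0,0,0,0,0,0.087],[0,0,0,0,0,-0.02,0.087],[0,0,0,0,0,-0.035,0.087],[0,0,0,0,0,-0.035,0.087],[0,0,0,0,0,-0.02,0.087],[0,0,0,0,0,0,0.087]]]'
python3 -m handwheel '[[[0,0,0,0.0176,0.0414,0,0.087],[0,0,0,0.0176,0.0414,0,0.087],[0,0,0,0.0176,0.0414,0,0.087],[0,0,0,0.0176,0.0414,0,0.087],[0,0,0,0.0176,0.0414,0,0.087],[0,0,0,0.0176,0.0414,0,0.087],[0,0,0,0.0176,0.0414,0,0.087],[0,0,0,0.0176,0.0414,0,0.087],[0,0,0,0,0,0,0.087],[0,0,0,0,0,0,0.087],[0,0,0,0,0,0,0.087]]]'
python3 - <<'E'
from h import *
s=r.sense();im=cams.capture('wrist');cv2.imwrite('pics/w5.png',im[:,:,::-1])
print(np.round(s['tcp_pos'],4))
for e,a in blobs(im,(22,150,60),(35,255,255),300): print(np.round(e[0],1),np.round(e[1],1),a,px2w('wrist',e[0],.012,s).round(4))
a=cams.capture('scene')[190:290,170:320];b=cams.capture('side')[130:230,265:415]
cv2.imwrite('pics/p2.png',np.hstack([im[:,:,::-1],cv2.resize(np.vstack([a,b])[:,:,::-1],(150,200))[:,:] if 0 else np.pad(np.vstack([a,b])[:,:,::-1],((0,200),(0,0),(0,0)))]))
E
```

```text
time_s: 15.35
tcp_pos: [0.5982, -0.1834, 0.1428]
ee_rot: [[-1.0, -0.0, 0.008], [-0.0, 1.0, -0.001], [-0.008, -0.001, -1.0]]
wrist_force: [0.6, 0.9, 0.2]
gripper_width: 1.003
gripper_force: 0.0
time_s: 16.45
tcp_pos: [0.4549, 0.1475, 0.138]
ee_rot: [[-1.0, 0.001, -0.001], [0.001, 1.0, -0.001], [0.001, -0.001, -1.0]]
wrist_force: [1.6, -0.7, -0.6]
gripper_width: 0.999
gripper_force: 0.0
[0.4549 0.1475 0.138 ]
[322.3 195.3] [48.3 48.5] 1780.5 [0.4541 0.1455 0.012 ]
[555.9 193.6] [44.9 53.7] 1769.5 [0.4521 0.3914 0.012 ]
[396.9  84.5] [54.3 60.2] 2488.5 [0.3457 0.2159 0.012 ]
[505.4  66.3] [52.5 65.8] 2604.0 [0.3302 0.3149 0.012 ]
```

View pics/p2.png

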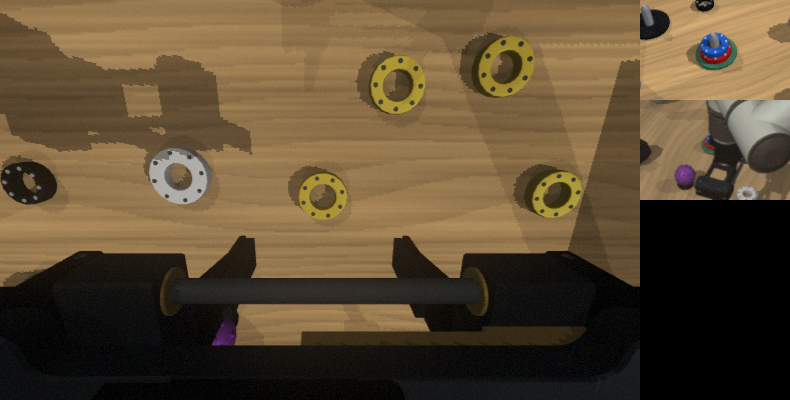

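The blue plate sits on the red (crop (715,47)). The right-most yellow is at (322,195), slightly right of the tool's centre. I'll grip it.

```bash
python3 -m handwheel '[[[0,0,0,0.001,-0.0015,0.04,0.087],[0,0,0,0,0,0.035,0.087],[0,0,0,0,0,0.03,0.087],[0,0,0,0,0,0.02,0.087],[0,0,0,0,0,0.009,0.087],[0,0,0,0,0,0,0.087],[0,0,0,0,0,0,0.035],[0,0,0,0,0,0,0.035],[0,0,0,0,0,0,0.035],[0,0,0,0,0,0,0.035],[0,0,0,0,0,0,0.035],[0,0,0,0,0,0,0.035]]]'
python3 -m handwheel '[[[0,0,0,0,0,0,0.035],[0,0,0,0,0,-0.02,0.035],[0,0,0,0,0,-0.04,0.035],[0,0,0,0,0,-0.04,0.035],[0,0,0,0,0,-0.03,0.035],[0,0,0,0,0,0,0.035],[0,0,0,0,0,0,0.035]]]'
```

```text
time_s: 17.8
tcp_pos: [0.4542, 0.1468, 0.0049]
ee_rot: [[-1.0, -0.0, 0.0], [-0.0, 1.0, 0.0], [-0.0, 0.0, -1.0]]
wrist_force: [-1.0, 0.5, 2.9]
gripper_width: 0.586
gripper_force: 30.0
time_s: 18.5
tcp_pos: [0.4535, 0.1466, 0.1343]
ee_rot: [[-1.0, 0.001, -0.0], [0.001, 1.0, 0.001], [0.0, 0.001, -1.0]]
wrist_force: [-0.9, -0.5, -3.4]
gripper_width: 0.579
gripper_force: 30.0
```

```bash
python3 -m handwheel '[[[0,0,0,-0.0178,-0.0412,0,0.035],[0,0,0,-0.0178,-0.0412,0,0.035],[0,0,0,-0.0178,-0.0412,0,0.035],[0,0,0,-0.0178,-0.0412,0,0.035],[0,0,0,-0.0178,-0.0412,0,0.035],[0,0,0,-0.0178,-0.0412,0,0.035],[0,0,0,-0.0178,-0.0412,0,0.035],[0,0,0,-0.0178,-0.0412,0,0.035],[0,0,0,0,0,0.02,0.035],[0,0,0,0,0,0,0.035],[0,0,0,0,0,0,0.035],[0,0,0,0,0,0,0.035]]]'
python3 - <<'E'
from h import *
import time
im=cams.capture('wrist');s=r.sense();cv2.imwrite('pics/w6.png',cv2.resize(im[150:350,200:450,::-1],None,fx=2,fy=2));print(s['tcp_pos'])
E
```

```text
time_s: 19.7
tcp_pos: [0.5963, -0.1821, 0.1144]
ee_rot: [[-1.0, -0.001, -0.001], [-0.001, 1.0, -0.0], [0.001, -0.0, -1.0]]
wrist_force: [-0.7, -0.1, -1.0]
gripper_width: 0.582
gripper_force: 30.0
[ 0.59658233 -0.18201255  0.11494113]
```

View pics/w6.png

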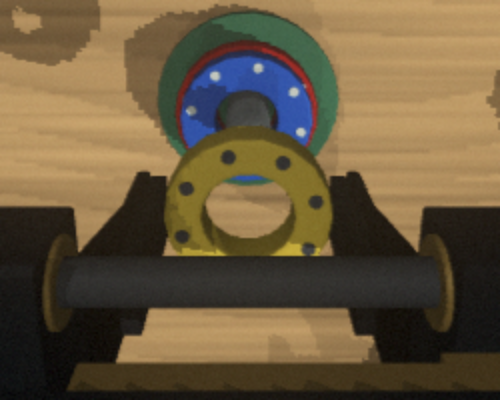

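The yellow plate is held level, with its bore at (324,255) in the full picture and the pin at (322,205). They are aligned within about 1 mm. I'll lower it.

```bash
python3 -m handwheel '[[[0,0,0,0,-0.0007,0.02,0.035],[0,0,0,0,0,0.02,0.035],[0,0,0,0,0,0.01,0.035],[0,0,0,0,0,0,0.035],[0,0,0,0,0,0.01,0.035],[0,0,0,0,0,0.01,0.035],[0,0,0,0,0,0,0.035],[0,0,0,0,0,0,0.035],[0,0,0,0,0,0,0.035]]]'
```

```text
time_s: 20.65
tcp_pos: [0.5969, -0.1837, 0.045]
ee_rot: [[-1.0, 0.0, 0.001], [0.0, 1.0, -0.0], [-0.001, -0.0, -1.0]]
wrist_force: [-0.7, -0.3, -1.6]
gripper_width: 0.586
gripper_force: 30.0
```

```bash
python3 -m handwheel '[[[0,0,0,0,0,0.0035,0.035],[0,0,0,0,0,0,0.035],[0,0,0,0,0,0,0.035],[0,0,0,0,0,0,0.087],[0,0,0,0,0,0,0.087],[0,0,0,0,0,0,0.087],[0,0,0,0,0,0,0.087],[0,0,0,0,0,0,0.087],[0,0,0,0,0,-0.02,0.087],[0,0,0,0,0,-0.035,0.087],[0,0,0,0,0,-0.035,0.087],[0,0,0,0,0,-0.01,0.087]]]'
python3 -m handwheel '[[[0,0,0,0.0393,0.006,0,0.087],[0,0,0,0.0393,0.006,0,0.087],[0,0,0,0.0393,0.006,0,0.087],[0,0,0,0.0393,0.006,0,0.087],[0,0,0,0,0,0,0.087],[0,0,0,0,0,0,0.087],[0,0,0,0,0,0,0.087]]]'
python3 - <<'E'
from h import *
s=r.sense();im=cams.capture('wrist');print(np.round(s['tcp_pos'],4))
m=(im.max(2)<60).astype(np.uint8)*255; m[235:]=0
for c in cv2.findContours(m,cv2.RETR_EXTERNAL,cv2.CHAIN_APPROX_NONE)[0]:
    if cv2.contourArea(c)>400: e=cv2.fitEllipse(cv2.convexHull(c));print(np.round(e[0],1),np.round(e[1],1),px2w('wrist',e[0],.013,s).round(4))
a=cams.capture('scene')[190:290,170:320];b=cams.capture('side')[130:230,265:415]
cv2.imwrite('pics/p3.png',np.hstack([im[:,:,::-1],np.pad(np.vstack([a,b])[:,:,::-1],((0,200),(0,0),(0,0)))]))
E
```

```text
time_s: 21.85
tcp_pos: [0.5989, -0.1841, 0.1458]
ee_rot: [[-1.0, -0.001, 0.008], [-0.001, 1.0, -0.002], [-0.008, -0.002, -1.0]]
wrist_force: [1.0, 0.4, 0.3]
gripper_width: 0.995
gripper_force: 0.0
time_s: 22.55
tcp_pos: [0.4404, -0.1597, 0.1413]
ee_rot: [[-1.0, -0.0, 0.001], [-0.0, 1.0, -0.0], [-0.001, -0.0, -1.0]]
wrist_force: [-0.0, -0.5, -0.3]
gripper_width: 1.003
gripper_force: 0.0
[ 0.4404 -0.1597  0.1413]
[320.2 194.4] [40.  41.3] [ 0.4396 -0.1638  0.013 ]
[197.5 202.4] [75.2 85.4] [ 0.4487 -0.2956  0.013 ]
```

View pics/p3.png

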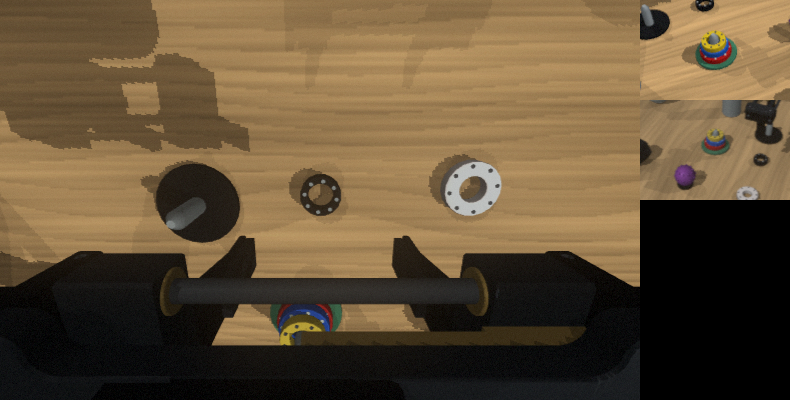

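The collar is at (320,194.5) and the yellow plate lies on the stack. I'll grip the collar.

```bash
python3 -m handwheel '[[[0,0,0,0.001,-0.0033,0.04,0.087],[0,0,0,0,0,0.035,0.087],[0,0,0,0,0,0.03,0.087],[0,0,0,0,0,0.02,0.087],[0,0,0,0,0,0.012,0.087],[0,0,0,0,0,0,0.087],[0,0,0,0,0,0,0.03],[0,0,0,0,0,0,0.03],[0,0,0,0,0,0,0.03],[0,0,0,0,0,0,0.03],[0,0,0,0,0,0,0.03],[0,0,0,0,0,0,0.03]]]'
python3 -m handwheel '[[[0,0,0,0,0,0,0.03],[0,0,0,0,0,0,0.03],[0,0,0,0,0,-0.02,0.03],[0,0,0,0,0,-0.04,0.03],[0,0,0,0,0,-0.04,0.03],[0,0,0,0,0,-0.035,0.03],[0,0,0,0,0,0,0.03],[0,0,0,0,0,0,0.03]]]'
```

```text
time_s: 23.9
tcp_pos: [0.4383, -0.1629, 0.0043]
ee_rot: [[-1.0, 0.0, 0.001], [0.0, 1.0, -0.0], [-0.001, -0.0, -1.0]]
wrist_force: [-0.0, 0.4, -0.2]
gripper_width: 0.539
gripper_force: 0.0
time_s: 24.7
tcp_pos: [0.438, -0.1627, 0.1393]
ee_rot: [[-1.0, 0.001, 0.001], [0.001, 1.0, 0.001], [-0.001, 0.001, -1.0]]
wrist_force: [-0.3, 0.0, -1.4]
gripper_width: 0.493
gripper_force: 30.0
```

```bash
python3 -m handwheel '[[[0,0,0,-0.0395,-0.005,0,0.03],[0,0,0,-0.0395,-0.005,0,0.03],[0,0,0,-0.0395,-0.005,0,0.03],[0,0,0,-0.0395,-0.005,0,0.03],[0,0,0,0,0,0.02,0.03],[0,0,0,0,0,0,0.03],[0,0,0,0,0,0,0.03],[0,0,0,0,0,0,0.03]]]'
python3 - <<'E'
from h import *
im=cams.capture('wrist');s=r.sense();cv2.imwrite('pics/w7.png',cv2.resize(im[150:350,200:450,::-1],None,fx=2,fy=2));print(s['tcp_pos'])
E
```

```text
time_s: 25.5
tcp_pos: [0.5956, -0.1829, 0.1191]
ee_rot: [[-1.0, -0.0, -0.001], [-0.0, 1.0, -0.0], [0.001, -0.0, -1.0]]
wrist_force: [-0.4, 0.5, -0.6]
gripper_width: 0.493
gripper_force: 30.0
[ 0.59586807 -0.18295538  0.11961544]
```

View pics/w7.png

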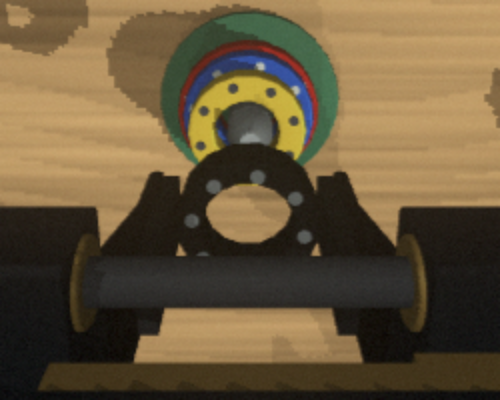

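The collar bore and the pin line up, both at column 324. I'll lower it.

```bash
python3 -m handwheel '[[[0,0,0,0,0,0.02,0.03],[0,0,0,0,0,0.02,0.03],[0,0,0,0,0,0.01,0.03],[0,0,0,0,0,0.006,0.03],[0,0,0,0,0,0.005,0.03],[0,0,0,0,0,0,0.03],[0,0,0,0,0,0,0.03],[0,0,0,0,0,0,0.03]]]'
```

```text
time_s: 26.35
tcp_pos: [0.5968, -0.183, 0.0588]
ee_rot: [[-1.0, 0.0, 0.001], [0.0, 1.0, -0.0], [-0.001, -0.0, -1.0]]
wrist_force: [-0.4, 0.3, -1.0]
gripper_width: 0.495
gripper_force: 30.0
```

```bash
python3 -m handwheel '[[[0,0,0,0,0,0.0035,0.03],[0,0,0,0,0,0,0.03],[0,0,0,0,0,0,0.03],[0,0,0,0,0,0,0.087],[0,0,0,0,0,0,0.087],[0,0,0,0,0,0,0.087],[0,0,0,0,0,0,0.087],[0,0,0,0,0,0,0.087],[0,0,0,0,0,0,0.087],[0,0,0,0,0,-0.015,0.087],[0,0,0,0,0,-0.035,0.087],[0,0,0,0,0,-0.035,0.087]]]'
python3 -m handwheel '[[[0,0,0,0.02,0.02,-0.03,0.087],[0,0,0,0.03,0.03,0,0.087],[0,0,0,0.03,0.03,0,0.087],[0,0,0,0.03,0.03,0,0.087],[0,0,0,0,0,0,0.087],[0,0,0,0,0,0,0.087]]]'
python3 - <<'E'
from h import *
a=cams.capture('scene')[120:290,150:450];b=cams.capture('side')[130:300,215:515]
cv2.imwrite('pics/p4.png',cv2.resize(np.vstack([a,b])[:,:,::-1],None,fx=1.75,fy=1.75,interpolation=2))
E
```

```text
time_s: 27.55
tcp_pos: [0.5957, -0.1829, 0.1398]
ee_rot: [[-1.0, 0.0, -0.002], [0.0, 1.0, -0.0], [0.002, -0.0, -1.0]]
wrist_force: [0.4, 0.6, 0.1]
gripper_width: 0.998
gripper_force: 0.0
time_s: 28.15
tcp_pos: [0.4862, -0.0723, 0.1703]
ee_rot: [[-1.0, -0.002, 0.002], [-0.002, 1.0, -0.0], [-0.002, -0.0, -1.0]]
wrist_force: [0.6, -0.7, 0.6]
gripper_width: 1.0
gripper_force: 0.0
```

View pics/p4.png

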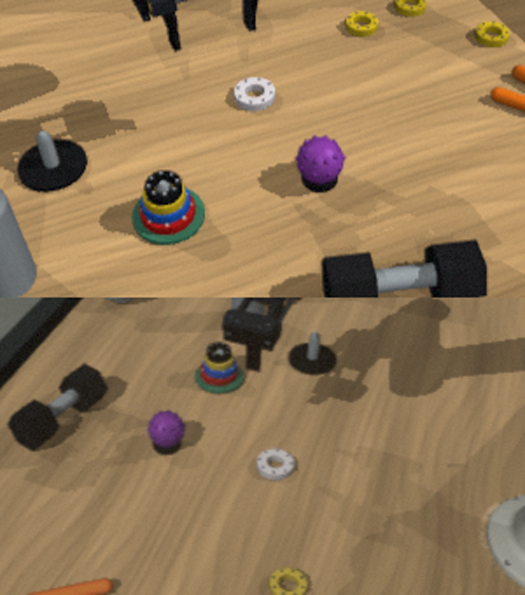

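The stack (crop (168,205)) is red, blue, yellow, collar, flat and released. The black pin is empty and the other things have not moved.

```bash
python3 -c "
from station import r;print(r.finish_job())"
```

```text
the job is handed in; nothing more can be done
None
```

The green-base pin now holds the red, blue and yellow plates and the black collar in that order, flat and released; the black pin is empty, nothing else was moved, and the job was handed in about 28 s into the 112 s limit.

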